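Move the clipped earring bar to the brass display stand

TASK

Move the earring bar from the steel display stand to the brass one: squeeze the red release button into the collar and keep it in while you pull the bar straight up off the steel post, then slide it fully home on the brass post, running along the long side of the marble plinth, and let go so that the catch clips and the button springs back out. Both telescopic posts are only held by friction, so do it gently: they must stay at the height they are set to. Leave the other things on the table where they are.

Things in the scene. Friction and masses are not known exactly. Their poses are not given: they have to be found in the camera images.
- earring_bar: Earring bar: black collar 32 (x) by 28 (y) by 53 mm high, with a pale-wood notched arm to either side along y (12 mm wide, top 22 mm above the collar's underside, 180 mm tip to tip, clear of the x faces). 0.12 kg. Origin: centre of the collar's underside, z up. A 15 mm square bore, 46 mm deep, opens at the underside. Red button on the -x face, ribs on the +x face. Starts clipped on the steel post.
- button_face (a point): Centre of the red button's outer face (18 wide, 16 mm high, 5 mm proud of the collar's -x face when out), 21 mm from the collar's axis, 27.5 mm above its underside. Meant to be pinched along x between button and ribs: 15 N or more brings the button flush, the squeezed width is then 32 mm. With it in, a spring shoe in the bore still rubs: 3 to 6 N to slide the bar on or off.
- release_button (a joint): Travel of the button (m): 0 out, about 0.005 flush; spring 5 N at 0, 10 N flush. It draws a catch out of the spigot's groove: under about 0.004 the catch holds and a pull drags the post. Let go on a post, 0 to 0.001 means clipped, 0.003 to 0.004 that the catch rubs on the spigot, not home. Home and let go, it clips by itself.
- steel_stand: Display stand, silver post: white marble plinth 80 (x) by 110 (y, long side) by 16 mm, fixed. Origin: centre of the plinth's underside, z up through the post. The bar starts on it, underside on the post's flange 130 mm above the table. Outer tube 20 mm thick, black clamp ring up to 92 mm; the inner tube, held by friction against about 20 N up or down, telescopes in it.
- brass_stand: The same stand with a yellow brass post, free at first. Its inner tube may stand anywhere from 105 to 155 mm (top of its flange above the table): not measured, to be seen or felt. It too gives way at about 20 N up or down.
- brass_clamp_top (a point): Top of the brass stand's black clamp ring, on the post's axis, 92 mm above the table. The inner tube above it ends in a flange 24 mm across and on that a 13 mm square spigot, sides parallel to the plinth's, 44 mm high, the last 8 mm tapering to 7 mm; a groove runs round it 24 to 31 mm above the flange. The steel post's is the same.
- spool_rust: Bystander: rust thread spool, 36 mm high. Origin at the centre of its underside.
- spool_navy: Bystander: navy thread spool, 32 mm high. Origin at the centre of its underside.
- spool_sage: Bystander: sage-green thread spool, 30 mm high. Origin at the centre of its underside.
- thread_block: Bystander: yellow wax block, 30x46x18 mm. Origin at the centre of its underside.
- chalk: Bystander: blue tailor's chalk, 24x45x9 mm. Origin at the centre of its underside.
- eyelet_tin: Bystander: round pale tin, 62 mm across, 23 mm high. Origin at the centre of its underside.
- marker_pen: Bystander: red and white pen, 135 mm long. Origin at the centre of its underside.
- sage_tray_2: Bystander: sage-green bracelet tray, 98x108x37 mm. Origin at the centre of its underside.

How it is judged:
By the outcome, as a careful person would: the job done as asked, in the order asked, and still so for the second after the job is handed in, with the robot touching nothing.
It also fails if it takes over 43 s, if anything falls off the work surface, if the arm or the gripper's body presses on something with over 40 N, if the wrist force passes 120 N, or if a joint passes its speed limit or range.

ROBOT

A 6-joint arm with a two-finger parallel gripper is mounted at the origin on a cart in front of the work surface, level with it; the furniture and walls round the work are solid. World frame = base frame: x ahead of the robot, y to its left, z up, the work surface at z = 0. Lengths are in m, angles in rad, forces in N, time in s.
With the tool pointing down it reaches from about 0.25 to 0.775 m from the base axis. Payload 4 kg.
Tool frame: the origin (TCP) lies on the mounting face of the last link; the fingertips stand 173 mm ahead of it and the grasp point (between the pads) lies 155 mm ahead of it; z points along the fingers, x is the direction in which the jaws open and shut, and the axes are right-handed (so a half turn about z gives the same grasp; the last joint's range is limited). The gripper opens to 85 mm and grips with 20 to 120 N. Pads are 22 mm wide; open, the fingers measure 114 mm over their backs; the gripper's body (76 mm by 85 mm) begins 54 mm behind the grasp point. The pads swing forward as they close: fully open they stand 13 mm farther back than shut.
Start: joints at [1.076, 0.087, 1.371, -0, 1.684, -0.103], TCP at [0.21, 0.508, 0.405] pointing down, gripper open.
Joint ranges: [-3.1, 3.1], [-0.76, 2.03], [0.27, 2.55], [-1.08, 4.22], [0.17, 2.65], [-2.57, 2.57]. Speed limits (rad/s): [2.79, 2.79, 3.14, 3.14, 3.14, 3.14].

INTERFACE

Orientations are given as a unit quaternion [x, y, z, w].
In Python, from cell import read_state, viewer, robot, models gives the robot as it stands.
- The arm moves only by the tool step_arm, never from a script. Its argument "targets" is a list of rows, each an object of numbers: "hand": the closure, from 0 (fully open) to 1 (shut); "dx", "dy", "dz": the shift along the world's x, y, z in cm; "wx", "wy", "wz": the turn, a rotation vector about the world's x, y, z in rad. In form: [{"hand": .., "dx": .., "dy": .., "dz": .., "wx": .., "wy": .., "wz": ..}, ...]. A call has 1 to 5 rows; each row shifts and turns the commanded pose from where the row before left it; what a row does not reach is not made up. A row lasts 1/8 s, in which the tool goes at most 62.5 mm and 10.7 degrees, less where a joint would pass 70% of its speed; a pose out of reach is approached as far as the arm can. A call is refused whole if a number of a shift passes 6.25 or a number of a turn 0.188, either way. A call with a gripper value outside its range is refused whole. The fingers move at their own pace and stop on an object; "force" is the grip in N (left out, the last holds). Time passes only in rows, so rows that do not move let the fingers close. It gives the time, the measured TCP pose, the force and the opening at its end, in the units of the state.
- read_state(): the state, without advancing time (a new reading comes with each control period).
- viewer.grab_frame(name): name is "side" or "top"; returns (picture, depth): 420x560x3 uint8, blue, green, red; 420x560 float32, m along the optical axis (not along the pixel's ray), 0 where there is no reading.
- viewer.camera_info(name): a dict with "K" (3x3 intrinsics, pixels), "dist_coeffs" ([k1, k2, p1, p2, k3] as OpenCV has them; the pictures are not rectified), "R" (3x3) and "t" (3): a world point X has camera coordinates R X + t. Camera axes: x right, y down, z forward; pixel columns grow to the right and rows downward; lengths in m; the calibration is good to about 2 mm. A picture is of the moment at which its call begins. camera_info takes no time and is no camera call.
- robot.close_job(): hands the job in, once; it reports no verdict.
Trained networks look in the newest picture that a camera, given by its name, has taken for a name from the list of things; names that differ only in an ending like _2 or _b are one class to them, and where a whole thing is asked for, a point or a joint stands for the part that bears it (a point fixed in the world has none). Each returns a list of dicts, best first, with "score" (0 to 1); they miss things now and then, are a little off and sometimes report something else, mostly with a low value. They report only what shows in the picture. A call takes as long as a camera call.
- models.spot_in(camera, thing): "xyz" ([x, y, z] in m, in world coordinates, good to about 4 mm: the middle of the surface that is visible of it).
- models.cut_out(camera, thing): "mask" (420x560 bool, what is visible of it).
The state is a dict: "t": time; "joint_pos": joint angles; "qvel": joint speeds; "effort": joint torques, N m; "tcp_pos": TCP position; "eef_rot": TCP orientation; "ft_force": force on the tool from outside, world axes, zero at the start; "ft_torque": the same for the moment, N m; "opening": finger opening in m.
Only numpy, scipy, OpenCV 4.12 (cv2) and the standard library are available. Lean on these libraries where they do the work, as an engineer would, in place of code of your own. Each camera call takes 0.05 s, during which the arm holds its last target.

## Working session

There is one attempt and no reset: what is moved stays moved. The work goes in short steps, Python scripts to look and compute and a tool call to move; the robot and the scene stay as the last step left them, time stands still between calls to the robot, and variables do not carry over. Pictures are saved under pics/ and viewed, and the job is handed in when it is done.

Besides the shell and the picture viewer there is one more tool, called after "Emit:" by a JSON object that holds its "name" and its "arguments". step_arm: Moves the arm, as the interface text tells. Its arguments: {"type":"object","properties":{"targets":{"type":"array","items":{"type":"object","properties":{"hand":{"type":"number"},"dx":{"type":"number"},"dy":{"type":"number"},"dz":{"type":"number"},"wx":{"type":"number"},"wy":{"type":"number"},"wz":{"type":"number"}}}},"force":{"type":"number"}},"required":["targets"]}

```bash
mkdir -p pics; ls
cat > h.py <<'E'
from cell import read_state, viewer, robot, models
import numpy as np, cv2
def cam(n):
    c=viewer.camera_info(n); return [np.array(c[k],float) for k in("K","dist_coeffs","R","t")]
def cloud(n,depth):
    K,d,R,t=cam(n); h,w=depth.shape
    u,v=np.meshgrid(np.arange(w),np.arange(h))
    p=cv2.undistortPoints(np.stack([u,v],-1).reshape(-1,1,2).astype(float),K,d).reshape(h,w,2)
    P=np.concatenate([p*depth[...,None],depth[...,None]],-1)
    return (P-t.ravel())@R
def proj(n,X):
    K,d,R,t=cam(n)
    return cv2.projectPoints(np.array(X,float).reshape(-1,1,3),cv2.Rodrigues(R)[0],t,K,d)[0].reshape(-1,2)
E
python3 - <<'E'
from h import *
print(read_state())
for n in("side","top"):
    im,d=viewer.grab_frame(n); cv2.imwrite(f"pics/{n}0.png",im); np.save(f"pics/{n}0.npy",d)
    K,dd,R,t=cam(n); print(n,K.tolist(),(-R.T@t).tolist(),R[2])
E
```

```text
pics
{'t': 0.0, 'joint_pos': array([ 1.07587126e+00,  8.79483643e-02,  1.37226136e+00,  1.06069240e-05,
        1.68358858e+00, -1.03077911e-01]), 'qvel': array([-2.23566440e-03,  2.80745733e-04, -1.05401278e-03, -1.46911061e-03,
       -1.12078195e-03, -2.23574769e-05]), 'effort': array([-9.34381660e-05, -3.51860082e+01, -3.13274109e+01, -5.16400883e-05,
        1.05645219e-02,  1.61037281e-05]), 'tcp_pos': array([0.20997967, 0.50821481, 0.40353872]), 'eef_rot': array([ 8.31232050e-01,  5.55924511e-01, -9.77385467e-04,  5.10848815e-04]), 'ft_force': array([-0.18222558, -0.27642264,  0.49711491]), 'ft_torque': array([-0.03084666,  0.01302706,  0.01219255]), 'opening': 0.08506832396241286}
side [[411.4130562748069, 0.0, 275.6245179584154], [0.0, 411.4130562748069, 211.6110380873646], [0.0, 0.0, 1.0]] [0.07249729971350542, -0.49039596024547255, 0.645296620916774] [ 0.43065281  0.69427951 -0.57664038]
top [[412.58892162311514, 0.0, 283.23342479399173], [0.0, 412.58892162311514, 209.74858808109371], [0.0, 0.0, 1.0]] [0.3617634688681864, 0.1122810350843043, 1.2557893567070804] [ 0.10765143 -0.00229848 -0.99418604]
```

View pics/side0.png

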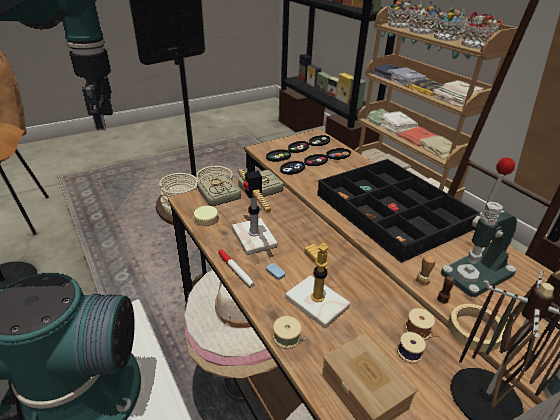

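View pics/top0.png

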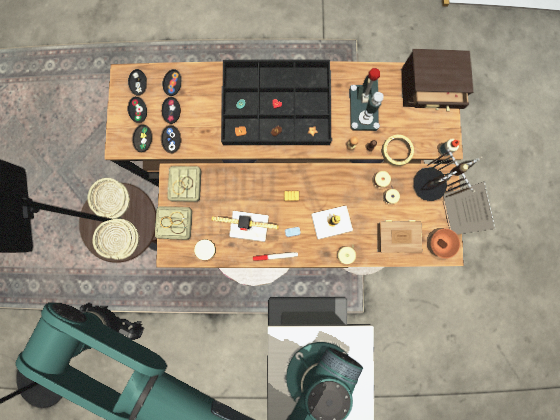

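Run:
```python
from h import *
for n in("side","top"):
    for th in("earring_bar","button_face","steel_stand","brass_stand","brass_clamp_top"):
        try: r=models.spot_in(n,th); print(n,th,[(np.round(x["xyz"],4).tolist(),round(x["score"],2)) for x in r[:3]])
        except Exception as e: print(th,e)
```

```text
side earring_bar [([0.4398, 0.2017, 0.1481], 0.74)]
side button_face [([0.4421, 0.2037, 0.1548], 0.74)]
side steel_stand [([0.4471, 0.2058, 0.0146], 0.81)]
side brass_stand [([0.4534, -0.0409, 0.0154], 0.77)]
side brass_clamp_top [([0.4558, -0.042, 0.0153], 0.65)]
top earring_bar []
top button_face [([0.452, 0.2115, 0.1521], 0.65)]
top steel_stand [([0.4392, 0.2076, 0.0207], 0.69)]
top brass_stand [([0.4624, -0.0291, 0.0144], 0.76)]
top brass_clamp_top [([0.46, -0.0331, 0.0171], 0.64)]
```

Run:
```python
from h import *
im=cv2.imread("pics/side0.png"); 
cv2.imwrite("pics/zs.png",cv2.resize(im[150:340,200:360],None,fx=5,fy=5,interpolation=cv2.INTER_CUBIC)[:,:][0:950:1,:][:, :800][:950] if 0 else cv2.resize(im[155:335,210:365],None,fx=3.3,fy=3.3,interpolation=cv2.INTER_CUBIC))
im=cv2.imread("pics/top0.png")
cv2.imwrite("pics/zt.png",cv2.resize(im[180:270,205:365],None,fx=5,fy=5,interpolation=cv2.INTER_CUBIC))
d=np.load("pics/top0.npy"); C=cloud("top",d)
ds=np.load("pics/side0.npy"); S=cloud("side",ds)
# table height check, plinth tops
for nm,P in(("top",C),("side",S)):
    Q=P.reshape(-1,3); dd=(d if nm=="top" else ds).ravel()
    Q=Q[dd>0]
    for lab,cx,cy in(("steel",.44,.207),("brass",.46,-.033)):
        near=(abs(Q[:,0]-cx)<.09)&(abs(Q[:,1]-cy)<.09)
        z=Q[near]
        print(nm,lab,"table z",np.median(z[z[:,2]<.008,2]), "n",len(z))
        pl=z[(z[:,2]>.009)&(z[:,2]<.023)]
        print(" plinth z",np.median(pl[:,2]),len(pl),"rect",cv2.minAreaRect(pl[:,:2].astype(np.float32)*1000))
        hi=z[z[:,2]>.03]
        print(" hi",len(hi),"maxz",np.sort(hi[:,2])[-8:].round(4))
        up=z[z[:,2]>.1]; print(" up",up.round(4)[:60:3].tolist())
```

```text
top steel table z -4.619144096790194e-05 n 3476
 plinth z 0.015667675965698402 785 rect ((418.3836669921875, 192.38516235351562), (161.08712768554688, 135.5358123779297), 82.82714080810547)
 hi 411 maxz [0.1865 0.1867 0.1871 0.1871 0.1872 0.1872 0.1875 0.1881]
 up [[0.4644, 0.2256, 0.1817], [0.4644, 0.2177, 0.1819], [0.4651, 0.2944, 0.1466], [0.4612, 0.2197, 0.1875], [0.4617, 0.2124, 0.1824], [0.462, 0.2048, 0.1792], [0.462, 0.2964, 0.1509], [0.4621, 0.2884, 0.1499], [0.4622, 0.2805, 0.1487], [0.4592, 0.2256, 0.1812], [0.459, 0.2175, 0.1835], [0.4592, 0.2099, 0.1807], [0.4589, 0.2018, 0.1842], [0.4593, 0.2963, 0.1513], [0.4593, 0.2882, 0.1511], [0.459, 0.2796, 0.1541], [0.4591, 0.2716, 0.1533], [0.4589, 0.2632, 0.1555], [0.4597, 0.2564, 0.1457], [0.4565, 0.2229, 0.1817]]
top brass table z 0.00016911845298902683 n 3440
 plinth z 0.015933925235180772 864 rect ((460.1085510253906, -37.879512786865234), (80.19618225097656, 110.58375549316406), 13.323163986206055)
 hi 116 maxz [0.1565 0.1566 0.1569 0.1572 0.1574 0.1581 0.1586 0.1596]
 up [[0.4706, -0.0347, 0.1127], [0.4707, -0.0432, 0.112
[... 1335 characters left out ...]
3759765625, -41.49238586425781), (141.24661254882812, 111.66415405273438), 11.22018051147461)
 hi 642 maxz [0.1578 0.158  0.1581 0.1581 0.1581 0.1581 0.1584 0.1587]
 up [[0.4599, -0.0324, 0.1577], [0.4553, -0.0324, 0.1572], [0.4595, -0.0359, 0.158], [0.4551, -0.033, 0.1553], [0.458, -0.0381, 0.1578], [0.4536, -0.0322, 0.1529], [0.4554, -0.0386, 0.1569], [0.4614, -0.04, 0.1554], [0.4534, -0.0328, 0.1511], [0.4568, -0.0373, 0.1529], [0.4609, -0.0409, 0.1539], [0.4536, -0.0299, 0.1464], [0.454, -0.038, 0.1522], [0.457, -0.0429, 0.1546], [0.4664, -0.0405, 0.1489], [0.4551, -0.037, 0.1486], [0.4577, -0.0425, 0.1516], [0.4678, -0.0392, 0.1448], [0.4533, -0.0423, 0.1508], [0.4606, -0.0422, 0.1477]]
```

View pics/zs.png

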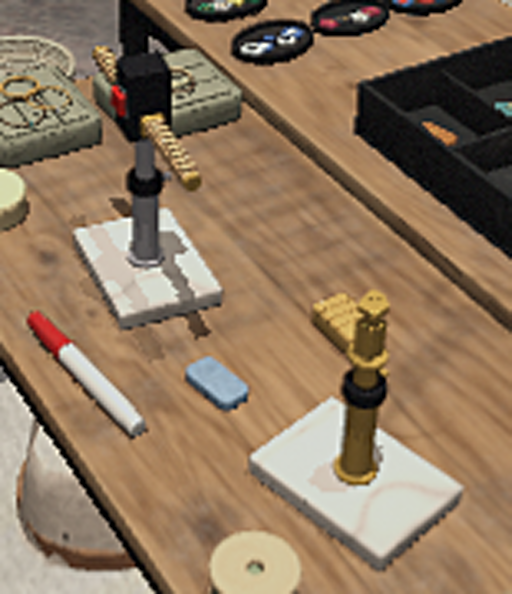

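View pics/zt.png

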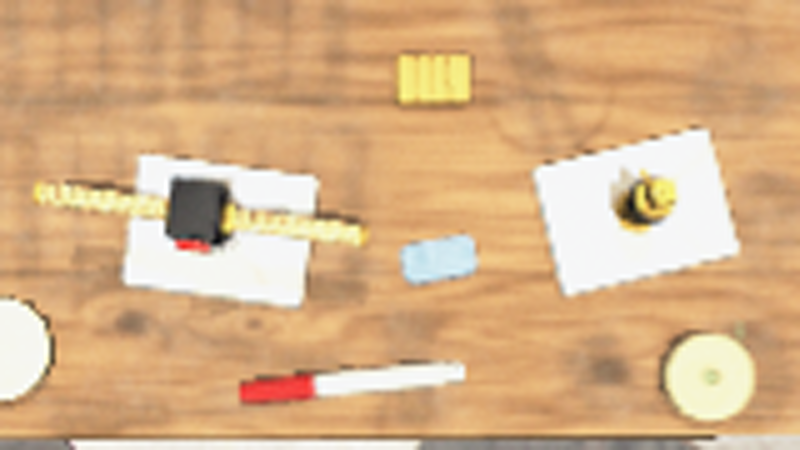

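```bash
cat >> h.py <<'E'
def rect(pts):
    (c,s,a)=cv2.minAreaRect(pts[:,:2].astype(np.float32)*1000)
    # direction of the long side as yaw of +y
    if s[0]>s[1]: a=a  # first side along angle a
    else: a=a+90
    yaw=(a-90+90)%180-90
    return np.round(c,1),np.round(s,1),round(yaw,1)
E
python3 - <<'E'
from h import *
for n in("top","side"):
    im=cv2.imread(f"pics/{n}0.png");d=np.load(f"pics/{n}0.npy");C=cloud(n,d)
    hsv=cv2.cvtColor(im,cv2.COLOR_BGR2HSV)
    ok=d>0
    white=(hsv[...,1]<60)&(hsv[...,2]>150)
    for lab,cx,cy in(("steel",.44,.207),("brass",.46,-.035)):
        near=ok&(np.hypot(C[...,0]-cx,C[...,1]-cy)<.075)
        p=C[near&(C[...,2]>.011)&(C[...,2]<.021)]
        print(n,lab,"plinth",rect(p),len(p))
        p=C[near&white&(C[...,2]>.008)&(C[...,2]<.024)]
        print("   white",rect(p),len(p))
        if lab=="brass":
            for lo,hi in((.08,.097),(.106,.118),(.12,.149),(.15,.17)):
                q=C[near&(C[...,2]>lo)&(C[...,2]<hi)]
                print("   z",lo,hi,len(q),q.mean(0).round(4),(q.min(0)+q.max(0)).round(4)/2,"zmed",np.median(q[:,2]).round(4))
        else:
            q=C[near&(C[...,2]>.177)]; print("   collar top",rect(q),len(q),q.mean(0).round(4))
            far=ok&(np.hypot(C[...,0]-cx,C[...,1]-cy)<.12)
            q=C[far&(C[...,2]>.142)&(C[...,2]<.16)&(np.abs(C[...,1]-.212)>.02)]
            print("   arms",rect(q),len(q))
            for s in(1,-1):
                a=q[(q[:,1]-.212)*s>0]; print("    ",len(a),a.mean(0).round(4))
            vx,vy,x0,y0=cv2.fitLine(q[:,:2].astype(np.float32),cv2.DIST_HUBER,0,.001,.001).ravel()
            print("    line yaw",np.degrees(np.arctan2(-vx*np.sign(vy),abs(vy))).round(2),x0,y0, "x at y=.212:",x0+(.212-y0)*vx/vy)
            q=C[near&(C[...,2]>.08)&(C[...,2]<.097)]; print("   clamp",q.mean(0).round(4),len(q))
            r=ok&near&(C[...,2]>.1)&(hsv[...,1]>150)&(hsv[...,2]>100)&((hsv[...,0]<6)|(hsv[...,0]>174)); print("   red",C[r].mean(0).round(4),r.sum())
E
```

```text
top steel plinth (array([448.9, 213.3]), array([109.8,  80. ]), -7.6) 645
   white (array([448.4, 214.1]), array([109.8,  79. ]), -7.6) 657
   collar top (array([448.4, 213.4]), array([27.9, 31.9]), 83.2) 133 [0.4482 0.2134 0.183 ]
   arms (array([448.1, 212.8]), array([180.4,  12.1]), -7.7) 237
     120 [0.4553 0.2681 0.1494]
     117 [0.4404 0.1576 0.1497]
    line yaw -7.67 0.4479893 0.21351817 x at y=.212: 0.44778496
   clamp [0.4394 0.2042 0.0838] 1
   red [0.4299 0.2169 0.1659] 9
top brass plinth (array([460.1, -37.9]), array([ 80.2, 110.6]), 13.3) 826
   white (array([459.8, -37.5]), array([ 79.8, 109.7]), 13.3) 833
   z 0.08 0.097 27 [ 0.4585 -0.0333  0.0899] [ 0.46285 -0.03675  0.0896 ] zmed 0.0898
   z 0.106 0.118 24 [ 0.459  -0.0351  0.1135] [ 0.46075 -0.03725  0.1142 ] zmed 0.1132
   z 0.12 0.149 11 [ 0.4578 -0.0332  0.1348] [ 0.4589 -0.0365  0.1346] zmed 0.1346
   z 0.15 0.17 20 [ 0.4601 -0.0374  0.1548] [ 0.46025 -0.0375   0.15495] zmed 0.1548
side steel plinth (array([448. , 214.6]), array([112.2,  79.9]), -7.7) 824
   white (array([448.2, 214.6]), array([109.6,  79.3]
[... 152 characters left out ...]
12. ]), -7.9) 187
     50 [0.4543 0.2848 0.149 ]
     137 [0.4379 0.1545 0.1491]
    line yaw -6.89 0.44388893 0.2085791 x at y=.212: 0.44430244
   clamp [0.4464 0.21   0.0896] 90
   red [0.4286 0.2133 0.1621] 17
side brass plinth (array([459.1, -35.1]), array([ 81.2, 111.2]), 13.7) 1444
   white (array([459.6, -35.8]), array([ 80.8, 109.2]), 13.3) 1322
   z 0.08 0.097 123 [ 0.4562 -0.0401  0.0902] [ 0.4622  -0.0355   0.08875] zmed 0.0915
   z 0.106 0.118 56 [ 0.4563 -0.0395  0.1138] [ 0.45895 -0.03605  0.1122 ] zmed 0.1138
   z 0.12 0.149 106 [ 0.4574 -0.0384  0.1336] [ 0.45975 -0.0367   0.1346 ] zmed 0.1334
   z 0.15 0.17 42 [ 0.4581 -0.0377  0.1548] [ 0.46005 -0.0376   0.1546 ] zmed 0.155
```

Emit:
{"name": "step_arm", "arguments": {"targets": [{"hand": 0,"dx": 2.98,"dy": -3.69,"wz": -0.164},{"dx": 2.98,"dy": -3.69,"wz": -0.164},{"dx": 2.98,"dy": -3.69,"wz": -0.164},{"dx": 2.98,"dy": -3.69,"wz": -0.164},{"dx": 2.98,"dy": -3.69,"wz": -0.164}], "force": 20}}

```text
validation failed for argument at $.ta...
```

Emit:
{"name": "step_arm", "arguments": {"targets": [{"hand": 0,"dx": 2.98,"dy": -3.69,"wz": -0.164},{"hand": 0,"dx": 2.98,"dy": -3.69,"wz": -0.164},{"hand": 0,"dx": 2.98,"dy": -3.69,"wz": -0.164},{"hand": 0},{"hand": 0}]}}

```text
validation failed for argument at $.ta...
```

```bash
cat >> h.py <<'E'
def st():
    s=read_state(); q=s["eef_rot"]
    from scipy.spatial.transform import Rotation as Ro
    R=Ro.from_quat(q).as_matrix()
    print("t",round(s["t"],2),"tcp",s["tcp_pos"].round(4),"xang",np.degrees(np.arctan2(R[1,0],R[0,0])).round(2),"z",R[:,2].round(4),"F",s["ft_force"].round(2),"T",s["ft_torque"].round(3),"open",round(s["opening"],4))
E
python3 -c "
from h import *;st()"
```

```text
t 0.6 tcp [0.21   0.5083 0.4048] xang 67.55 z [ 1.e-04  2.e-04 -1.e+00] F [ 0.43 -0.35  0.15] T [0.019 0.029 0.015] open 0.0853
```

Emit:
{"name": "step_arm", "arguments": {"targets": [{"hand": 0,"dx": 2.98,"dy": -3.69,"dz": 0,"wx": 0,"wy": 0,"wz": -0.164},{"hand": 0,"dx": 2.98,"dy": -3.69,"dz": 0,"wx": 0,"wy": 0,"wz": -0.164},{"hand": 0,"dx": 2.98,"dy": -3.69,"dz": 0,"wx": 0,"wy": 0,"wz": -0.164},{"hand": 0,"dx": 2.98,"dy": -3.69,"dz": 0,"wx": 0,"wy": 0,"wz": -0.164},{"hand": 0,"dx": 2.98,"dy": -3.69,"dz": 0,"wx": 0,"wy": 0,"wz": -0.164}], "force": 20}}

```text
t: 1.23
tcp_pos: [0.3597, 0.3225, 0.4049]
eef_rot: [0.984, 0.176, 0.0, -0.0]
ft_force: [0.3, 0.8, 0.3]
opening: 0.0857
```

Emit:
{"name": "step_arm", "arguments": {"targets": [{"hand": 0,"dx": 2.98,"dy": -3.69,"dz": 0,"wx": 0,"wy": 0,"wz": -0.164},{"hand": 0,"dx": 2.98,"dy": -3.69,"dz": 0,"wx": 0,"wy": 0,"wz": -0.164},{"hand": 0,"dx": 2.9,"dy": -3.6,"dz": 0,"wx": 0,"wy": 0,"wz": -0.164},{"hand": 0,"dx": 0,"dy": 0,"dz": 0,"wx": 0,"wy": 0,"wz": 0},{"hand": 0,"dx": 0,"dy": 0,"dz": 0,"wx": 0,"wy": 0,"wz": 0}]}}

```text
t: 1.85
tcp_pos: [0.4475, 0.2142, 0.4048]
eef_rot: [0.998, -0.066, -0.0, -0.0]
ft_force: [0.6, 0.1, 0.0]
opening: 0.0854
```

Run:
```python
from h import *
st()
for n in ("side","top"):
    im,d=viewer.grab_frame(n); cv2.imwrite(f"pics/{n}1.png",im)
    c=proj(n,[.4485,.2135,.2]).ravel().astype(int); print(c)
    x0,y0=max(c[0]-70,0),max(c[1]-70,0)
    cv2.imwrite(f"pics/{n}1z.png",cv2.resize(im[y0:y0+140,x0:x0+140],None,fx=4,fy=4,interpolation=cv2.INTER_CUBIC))
st()
```

```text
t 1.85 tcp [0.4475 0.2142 0.4048] xang -7.59 z [-4.e-04  5.e-04 -1.e+00] F [0.58 0.09 0.02] T [-0.019  0.003  0.038] open 0.0854
[253 167]
[242 220]
t 1.95 tcp [0.447  0.2148 0.4048] xang -7.5 z [-0.e+00  4.e-04 -1.e+00] F [-0.8  -0.62  0.54] T [-0.009 -0.022  0.014] open 0.0857
```

View pics/side1z.png

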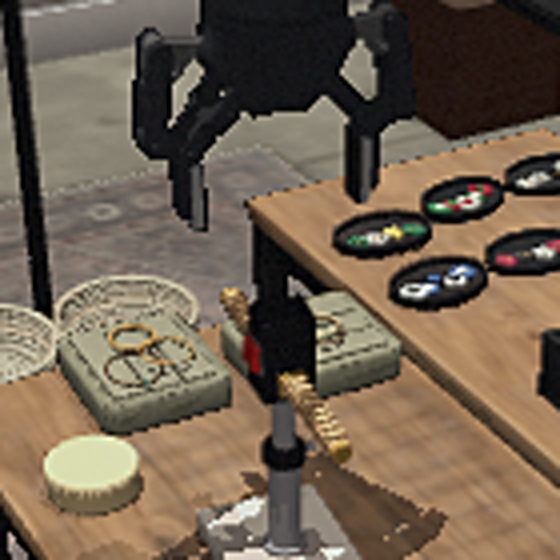

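Emit:
{"name": "step_arm", "arguments": {"targets": [{"hand": 0,"dx": 0.09,"dy": 0,"dz": -2.5,"wx": 0,"wy": 0,"wz": 0},{"hand": 0,"dx": 0,"dy": 0,"dz": -2.5,"wx": 0,"wy": 0,"wz": 0},{"hand": 0,"dx": 0,"dy": 0,"dz": -2.2,"wx": 0,"wy": 0,"wz": 0},{"hand": 0.2,"dx": 0,"dy": 0,"dz": -2.2,"wx": 0,"wy": 0,"wz": 0},{"hand": 0.4,"dx": 0,"dy": 0,"dz": 0,"wx": 0,"wy": 0,"wz": 0}]}}

```text
t: 2.58
tcp_pos: [0.4472, 0.2148, 0.3088]
eef_rot: [0.998, -0.065, -0.002, 0.001]
ft_force: [0.2, 0.4, -0.3]
opening: 0.0522
```

Run:
```python
from h import *
st()
for n in ("side","top"):
    im,d=viewer.grab_frame(n); cv2.imwrite(f"pics/{n}2.png",im)
    c=proj(n,[.4485,.2135,.16]).ravel().astype(int); print(c)
    x0,y0=max(c[0]-45,0),max(c[1]-45,0)
    cv2.imwrite(f"pics/{n}2z.png",cv2.resize(im[y0:y0+90,x0:x0+90],None,fx=6,fy=6,interpolation=cv2.INTER_CUBIC))
st()
```

```text
t 2.58 tcp [0.4472 0.2148 0.3088] xang -7.48 z [-0.0042 -0.0013 -1.    ] F [ 0.22  0.37 -0.29] T [ 0.021  0.031 -0.05 ] open 0.0522
[253 183]
[244 221]
t 2.67 tcp [0.4482 0.2148 0.3114] xang -7.52 z [ 8.e-04  3.e-04 -1.e+00] F [ 0.73 -1.13  0.27] T [-0.017 -0.037  0.055] open 0.051
```

View pics/side2z.png

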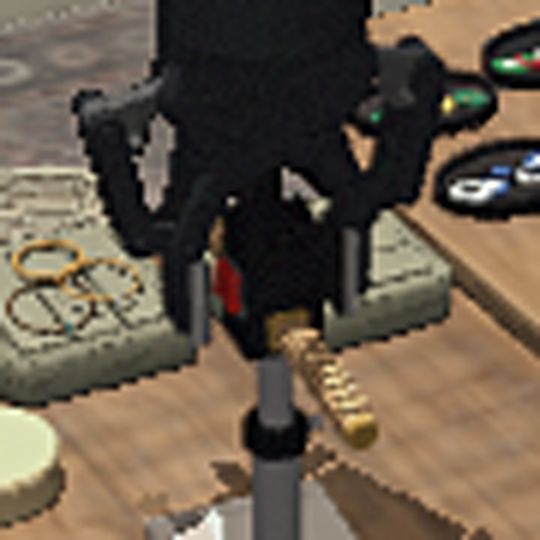

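View pics/top2z.png

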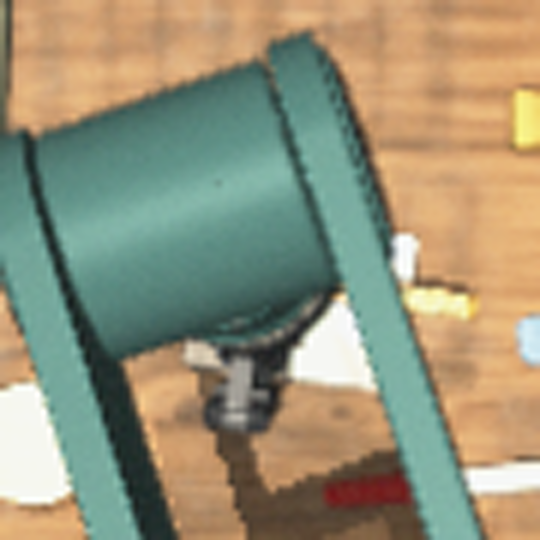

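Emit:
{"name": "step_arm", "arguments": {"targets": [{"hand": 0.5,"dx": 0,"dy": 0,"dz": 0,"wx": 0,"wy": 0,"wz": 0},{"hand": 0.54,"dx": 0,"dy": 0,"dz": 0,"wx": 0,"wy": 0,"wz": 0},{"hand": 0.56,"dx": 0,"dy": 0,"dz": 0,"wx": 0,"wy": 0,"wz": 0}], "force": 20}}

```text
t: 3.05
tcp_pos: [0.4479, 0.2144, 0.3116]
eef_rot: [0.998, -0.066, -0.001, -0.001]
ft_force: [-4.7, 1.0, 3.7]
opening: 0.0375
```

```bash
python3 -c "
from h import *;st()"
```

```text
t 3.05 tcp [0.4479 0.2144 0.3116] xang -7.6 z [-0.0015  0.0012 -1.    ] F [-4.72  0.96  3.66] T [ 0.216  0.817 -0.07 ] open 0.0375
```

Emit:
{"name": "step_arm", "arguments": {"targets": [{"hand": 0.58,"dx": 0,"dy": 0,"dz": 0.03,"wx": 0,"wy": 0,"wz": 0},{"hand": 0.6,"dx": 0,"dy": 0,"dz": 0.02,"wx": 0,"wy": 0,"wz": 0},{"hand": 0.62,"dx": 0,"dy": 0,"dz": 0.02,"wx": 0,"wy": 0,"wz": 0}], "force": 20}}

```text
t: 3.42
tcp_pos: [0.4487, 0.2142, 0.312]
eef_rot: [0.998, -0.066, 0.001, -0.001]
ft_force: [-2.5, 1.5, 3.1]
opening: 0.0326
```

```bash
python3 -c "
from h import *;st()"
```

```text
t 3.42 tcp [0.4487 0.2142 0.312 ] xang -7.62 z [ 1.3e-03  9.0e-04 -1.0e+00] F [-2.54  1.49  3.13] T [0.306 0.392 0.007] open 0.0326
```

Emit:
{"name": "step_arm", "arguments": {"targets": [{"hand": 0.66,"dx": 0,"dy": 0,"dz": 0,"wx": 0,"wy": 0,"wz": 0},{"hand": 0.75,"dx": 0,"dy": 0,"dz": 0,"wx": 0,"wy": 0,"wz": 0},{"hand": 0.75,"dx": 0,"dy": 0,"dz": 0,"wx": 0,"wy": 0,"wz": 0}], "force": 32}}

```text
t: 3.8
tcp_pos: [0.4488, 0.2142, 0.3121]
eef_rot: [0.998, -0.066, 0.001, -0.0]
ft_force: [-2.0, 1.5, 6.0]
opening: 0.0314
```

```bash
python3 -c "
from h import *;st()
for i in range(3):
  for n in ('side',): im,d=viewer.grab_frame(n)
  st()
cv2.imwrite('pics/side3.png',im)
cv2.imwrite('pics/side3z.png',cv2.resize(im[130:270,190:330],None,fx=4,fy=4,interpolation=cv2.INTER_CUBIC))"
```

```text
t 3.8 tcp [0.4488 0.2142 0.3121] xang -7.62 z [ 1.7e-03  8.0e-04 -1.0e+00] F [-1.98  1.49  6.04] T [0.371 0.3   0.019] open 0.0314
t 3.85 tcp [0.4488 0.2142 0.3121] xang -7.62 z [ 1.6e-03  8.0e-04 -1.0e+00] F [-1.81  1.84  5.11] T [ 0.351  0.28  -0.069] open 0.0318
t 3.9 tcp [0.4488 0.2142 0.3121] xang -7.62 z [ 1.7e-03  8.0e-04 -1.0e+00] F [-0.69  2.57  5.42] T [ 0.339  0.303 -0.007] open 0.0318
t 3.95 tcp [0.4488 0.2142 0.3121] xang -7.62 z [ 1.6e-03  8.0e-04 -1.0e+00] F [-1.37  2.72  5.28] T [0.379 0.299 0.017] open 0.0316
```

View pics/side3z.png

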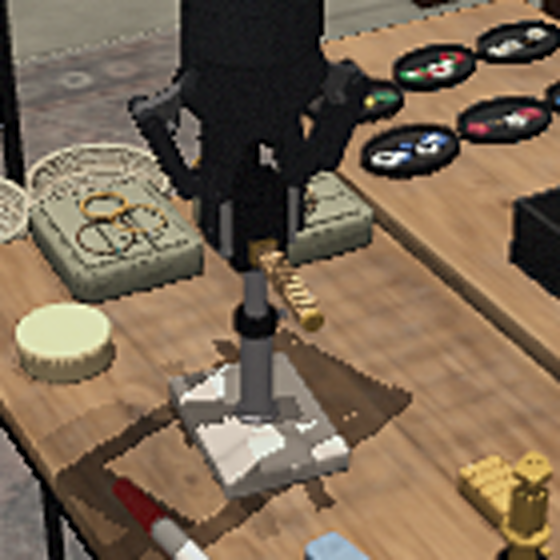

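Emit:
{"name": "step_arm", "arguments": {"targets": [{"hand": 0.75,"dx": 0,"dy": 0,"dz": 0.1,"wx": 0,"wy": 0,"wz": 0},{"hand": 0.75,"dx": 0,"dy": 0,"dz": 0.15,"wx": 0,"wy": 0,"wz": 0},{"hand": 0.75,"dx": 0,"dy": 0,"dz": 0.15,"wx": 0,"wy": 0,"wz": 0}]}}

```text
t: 4.32
tcp_pos: [0.4489, 0.2136, 0.3135]
eef_rot: [0.998, -0.067, -0.0, 0.001]
ft_force: [5.0, 1.6, -10.9]
opening: 0.0319
```

```bash
python3 -c "
from h import *;st()"
```

```text
t 4.33 tcp [0.4489 0.2136 0.3135] xang -7.65 z [-4.0e-04 -1.7e-03 -1.0e+00] F [  4.99   1.61 -10.91] T [ 0.434 -0.916 -0.022] open 0.0319
```

Emit:
{"name": "step_arm", "arguments": {"targets": [{"hand": 0.75,"dx": 0,"dy": 0,"dz": 0,"wx": 0,"wy": 0,"wz": 0}]}}

```text
t: 4.45
tcp_pos: [0.4489, 0.2136, 0.3136]
eef_rot: [0.998, -0.067, -0.0, 0.001]
ft_force: [4.9, 2.3, -7.8]
opening: 0.0317
```

```bash
cat > look.py <<'E'
from h import *; import sys
st()
im,d=viewer.grab_frame('side'); C=cloud('side',d)
tag=sys.argv[1]; cv2.imwrite(f'pics/{tag}.png',im)
cx,cy=float(sys.argv[2]),float(sys.argv[3]); c=proj('side',[cx,cy,.15]).ravel().astype(int)
x0,y0=max(c[0]-45,0),max(c[1]-45,0)
cv2.imwrite(f'pics/{tag}z.png',cv2.resize(im[y0:y0+90,x0:x0+90],None,fx=6,fy=6,interpolation=cv2.INTER_CUBIC))
# arm line fit of bar (wood): saturated yellowish
hsv=cv2.cvtColor(im,cv2.COLOR_BGR2HSV)
st()
E
python3 look.py p4 .4485 .2135
```

```text
t 4.45 tcp [0.4489 0.2136 0.3136] xang -7.65 z [-5.0e-04 -1.6e-03 -1.0e+00] F [ 4.85  2.27 -7.8 ] T [ 0.315 -0.801  0.028] open 0.0317
t 4.5 tcp [0.4489 0.2136 0.3135] xang -7.65 z [-5.0e-04 -1.6e-03 -1.0e+00] F [ 5.2   1.68 -8.69] T [ 0.34  -0.731  0.055] open 0.0318
```

View pics/p4z.png

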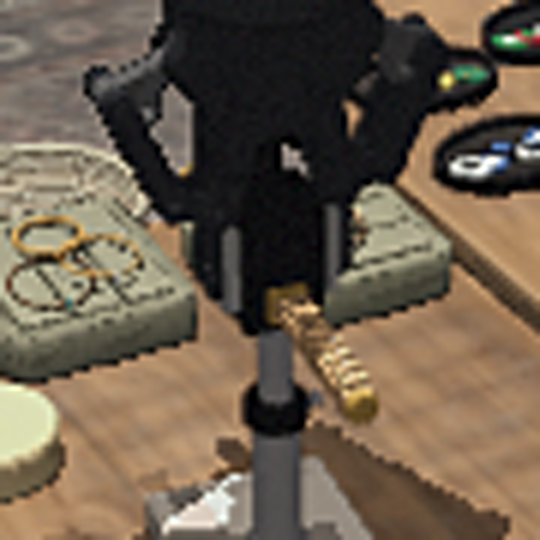

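Emit:
{"name": "step_arm", "arguments": {"targets": [{"hand": 0.75,"dx": 0.08,"dy": 0.03,"dz": 0,"wx": 0,"wy": 0,"wz": 0},{"hand": 0.75,"dx": 0,"dy": 0,"dz": 0.04,"wx": 0,"wy": 0,"wz": 0}]}}

```text
t: 4.75
tcp_pos: [0.4492, 0.2138, 0.3144]
eef_rot: [0.998, -0.067, -0.001, 0.001]
ft_force: [1.7, -0.4, -6.9]
opening: 0.0315
```

```bash
python3 -c "
from h import *;st()"
```

```text
t 4.75 tcp [0.4492 0.2138 0.3144] xang -7.64 z [-0.0022 -0.0023 -1.    ] F [ 1.71 -0.35 -6.94] T [-0.095 -0.492 -0.045] open 0.0315
```

Emit:
{"name": "step_arm", "arguments": {"targets": [{"hand": 0.75,"dx": 0,"dy": 0,"dz": 0.12,"wx": 0,"wy": 0,"wz": 0},{"hand": 0.75,"dx": 0,"dy": 0,"dz": 0.15,"wx": 0,"wy": 0,"wz": 0},{"hand": 0.75,"dx": 0,"dy": 0,"dz": 0.15,"wx": 0,"wy": 0,"wz": 0},{"hand": 0.75,"dx": 0,"dy": 0,"dz": 0.15,"wx": 0,"wy": 0,"wz": 0}]}}

```text
t: 5.25
tcp_pos: [0.4491, 0.2144, 0.3219]
eef_rot: [0.998, -0.066, -0.0, -0.0]
ft_force: [0.6, -1.5, -5.4]
opening: 0.0315
```

```bash
python3 look.py p5 .4485 .2135
```

```text
t 5.25 tcp [0.4491 0.2144 0.3219] xang -7.61 z [-5.e-04  2.e-04 -1.e+00] F [ 0.63 -1.55 -5.4 ] T [-0.097 -0.013  0.002] open 0.0315
t 5.3 tcp [0.4491 0.2144 0.3221] xang -7.61 z [-4.e-04  2.e-04 -1.e+00] F [-0.89 -0.2  -4.17] T [-0.058  0.154 -0.028] open 0.0316
```

View pics/p5z.png

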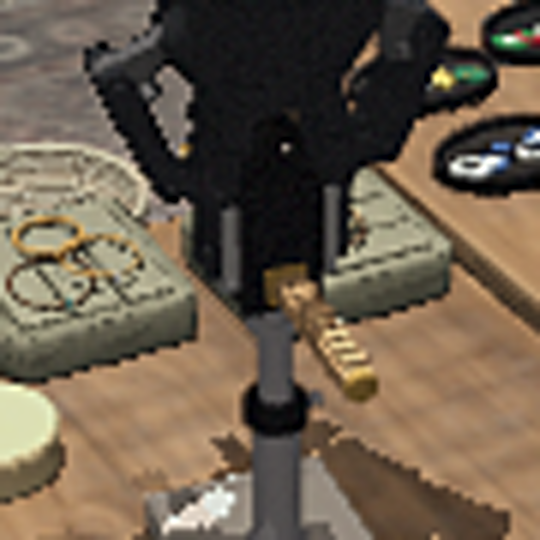

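Emit:
{"name": "step_arm", "arguments": {"targets": [{"hand": 0.75,"dx": 0,"dy": 0,"dz": 0.25,"wx": 0,"wy": 0,"wz": 0},{"hand": 0.75,"dx": 0,"dy": 0,"dz": 0.3,"wx": 0,"wy": 0,"wz": 0},{"hand": 0.75,"dx": 0,"dy": 0,"dz": 0.3,"wx": 0,"wy": 0,"wz": 0},{"hand": 0.75,"dx": 0,"dy": 0,"dz": 0.3,"wx": 0,"wy": 0,"wz": 0},{"hand": 0.75,"dx": 0,"dy": 0,"dz": 0.3,"wx": 0,"wy": 0,"wz": 0}]}}

```text
t: 5.92
tcp_pos: [0.4491, 0.2144, 0.3364]
eef_rot: [0.998, -0.066, -0.0, -0.0]
ft_force: [-2.5, 0.4, -2.3]
opening: 0.0316
```

Emit:
{"name": "step_arm", "arguments": {"targets": [{"hand": 0.75,"dx": 0,"dy": 0,"dz": 0.3,"wx": 0,"wy": 0,"wz": 0},{"hand": 0.75,"dx": 0,"dy": 0,"dz": 0.3,"wx": 0,"wy": 0,"wz": 0},{"hand": 0.75,"dx": 0,"dy": 0,"dz": 0.3,"wx": 0,"wy": 0,"wz": 0},{"hand": 0.75,"dx": 0,"dy": 0,"dz": 0.3,"wx": 0,"wy": 0,"wz": 0},{"hand": 0.75,"dx": 0,"dy": 0,"dz": 0.3,"wx": 0,"wy": 0,"wz": 0}]}}

```text
t: 6.55
tcp_pos: [0.4497, 0.2143, 0.3519]
eef_rot: [0.998, -0.067, 0.001, -0.0]
ft_force: [0.5, 0.2, -1.5]
opening: 0.0319
```

Emit:
{"name": "step_arm", "arguments": {"targets": [{"hand": 0.75,"dx": 0,"dy": 0,"dz": 0.3,"wx": 0,"wy": 0,"wz": 0},{"hand": 0.75,"dx": 0,"dy": 0,"dz": 0.4,"wx": 0,"wy": 0,"wz": 0},{"hand": 0.75,"dx": 0,"dy": 0,"dz": 0.5,"wx": 0,"wy": 0,"wz": 0},{"hand": 0.75,"dx": 0,"dy": 0,"dz": 0.7,"wx": 0,"wy": 0,"wz": 0},{"hand": 0.75,"dx": 0,"dy": 0,"dz": 0.8,"wx": 0,"wy": 0,"wz": 0}]}}

```text
t: 7.18
tcp_pos: [0.4493, 0.2143, 0.3786]
eef_rot: [0.998, -0.066, 0.0, 0.0]
ft_force: [-1.2, 0.5, -1.0]
opening: 0.0317
```

```bash
python3 look.py p6 .4485 .2135; python3 -c "
from h import *
im,d=viewer.grab_frame('top');cv2.imwrite('pics/t6.png',im)"
```

```text
t 7.17 tcp [0.4493 0.2143 0.3786] xang -7.62 z [ 2.e-04 -0.e+00 -1.e+00] F [-1.21  0.48 -1.04] T [-0.06   0.054  0.011] open 0.0317
t 7.22 tcp [0.4495 0.2144 0.38  ] xang -7.62 z [ 2.6e-03  8.0e-04 -1.0e+00] F [ 0.8  -0.28 -0.74] T [-0.011 -0.003 -0.01 ] open 0.0313
```

View pics/p6z.png

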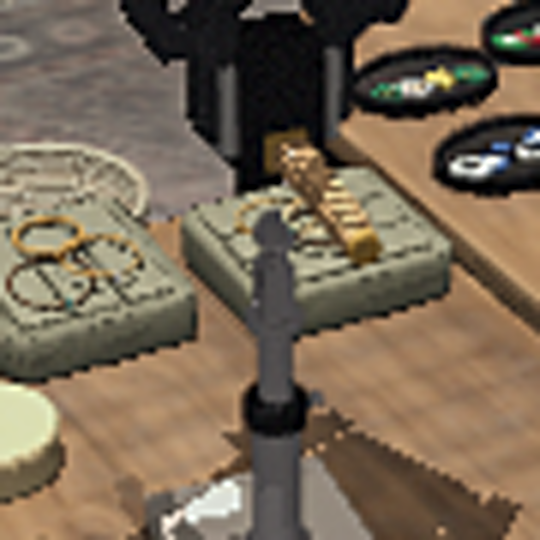

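Emit:
{"name": "step_arm", "arguments": {"targets": [{"hand": 0.75,"dx": 0.19,"dy": -3,"dz": 0,"wx": 0,"wy": 0,"wz": 0.06},{"hand": 0.75,"dx": 0.19,"dy": -4.5,"dz": 0,"wx": 0,"wy": 0,"wz": 0.06},{"hand": 0.75,"dx": 0.19,"dy": -4.5,"dz": 0,"wx": 0,"wy": 0,"wz": 0.06},{"hand": 0.75,"dx": 0.19,"dy": -4.5,"dz": 0,"wx": 0,"wy": 0,"wz": 0.06},{"hand": 0.75,"dx": 0.19,"dy": -4.5,"dz": 0,"wx": 0,"wy": 0,"wz": 0.06}]}}

```text
t: 7.9
tcp_pos: [0.4586, 0.003, 0.3781]
eef_rot: [0.996, 0.084, 0.0, 0.0]
ft_force: [0.7, 0.4, -1.2]
opening: 0.0314
```

Emit:
{"name": "step_arm", "arguments": {"targets": [{"hand": 0.75,"dx": 0.15,"dy": -3,"dz": 0,"wx": 0,"wy": 0,"wz": 0.06},{"hand": 0.75,"dx": 0.06,"dy": -1.1,"dz": 0,"wx": 0,"wy": 0,"wz": 0.006},{"hand": 0.75,"dx": 0,"dy": 0,"dz": 0,"wx": 0,"wy": 0,"wz": 0},{"hand": 0.75,"dx": 0,"dy": 0,"dz": 0,"wx": 0,"wy": 0,"wz": 0}]}}

```text
t: 8.4
tcp_pos: [0.4609, -0.0358, 0.378]
eef_rot: [0.993, 0.117, 0.0, -0.0]
ft_force: [0.5, 0.0, -1.2]
opening: 0.0319
```

```bash
cat > meas.py <<'E'
from h import *
import sys
tag=sys.argv[1]
st()
for n in("side","top"):
    im,d=viewer.grab_frame(n); C=cloud(n,d); hsv=cv2.cvtColor(im,cv2.COLOR_BGR2HSV)
    cv2.imwrite(f"pics/{tag}{n}.png",im); np.save(f"pics/{tag}{n}.npy",d)
    c=proj(n,[.46,-.0375,.16]).ravel().astype(int); x0,y0=c-50
    cv2.imwrite(f"pics/{tag}{n}z.png",cv2.resize(im[y0:y0+100,x0:x0+100],None,fx=6,fy=6,interpolation=cv2.INTER_CUBIC))
    wood=(hsv[...,1]>60)&(hsv[...,2]>70)&(hsv[...,0]>8)&(hsv[...,0]<35)
    q=C[(d>0)&wood&(np.hypot(C[...,0]-.46,C[...,1]+.0375)<.11)&(C[...,2]>.165)&(C[...,2]<.24)]
    q=C[(d>0)&wood&(np.hypot(C[...,0]-.46,C[...,1]+.0375)<.11)&(abs(C[...,1]+.0375)>.02)&(C[...,2]>.17)&(C[...,2]<.24)]
    if len(q)<20: print(n,"few",len(q)); continue
    print(n,"arms",rect(q),len(q),"z",np.percentile(q[:,2],[10,50,90,97]).round(4),"x",np.median(q[:,0]))
    vx,vy,xx,yy=cv2.fitLine(q[:,:2].astype(np.float32),cv2.DIST_HUBER,0,.001,.001).ravel()
    print("   yaw",np.degrees(np.arctan2(-vx*np.sign(vy),abs(vy))).round(2),"x at y=-.0375",xx+(-.0375-yy)*vx/vy)
    s=C[(d>0)&(np.hypot(C[...,0]-.449,C[...,1]-.2135)<.02)&(C[...,2]>.1)]
    if len(s): print("  steel spigot top",np.sort(s[:,2])[-6:].round(4),len(s))
    s=C[(d>0)&(np.hypot(C[...,0]-.46,C[...,1]+.0375)<.02)&(C[...,2]>.1)&(C[...,2]<.165)]
    if len(s): print("  brass spigot top",np.sort(s[:,2])[-6:].round(4),len(s))
E
python3 meas.py m7
```

```text
t 8.4 tcp [ 0.4609 -0.0358  0.378 ] xang 13.4 z [ 1.e-04  7.e-04 -1.e+00] F [ 0.48  0.03 -1.24] T [ 0.014 -0.018 -0.025] open 0.0319
side arms (array([457.4, -34.3]), array([ 14.5, 182.3]), 14.5) 536 z [0.2075 0.2137 0.2179 0.2186] x 0.46481282951815317
   yaw 13.48 x at y=-.0375 0.4549358
  steel spigot top [0.1747 0.1748 0.1749 0.1749 0.175  0.1751] 200
  brass spigot top [0.1583 0.1584 0.1585 0.1586 0.159  0.1597] 237
top arms (array([444.9,  24.1]), array([12. , 58.2]), 13.9) 102 z [0.2118 0.2152 0.2186 0.221 ] x 0.4454201089461414
   yaw 13.86 x at y=-.0375 0.4601125
  steel spigot top [0.175  0.1751 0.1753 0.1753 0.1756 0.1757] 58
```

View pics/m7sidez.png

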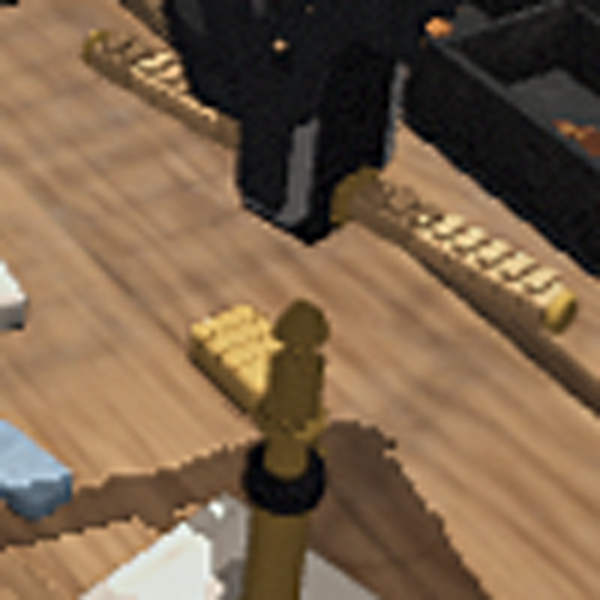

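View pics/m7topz.png

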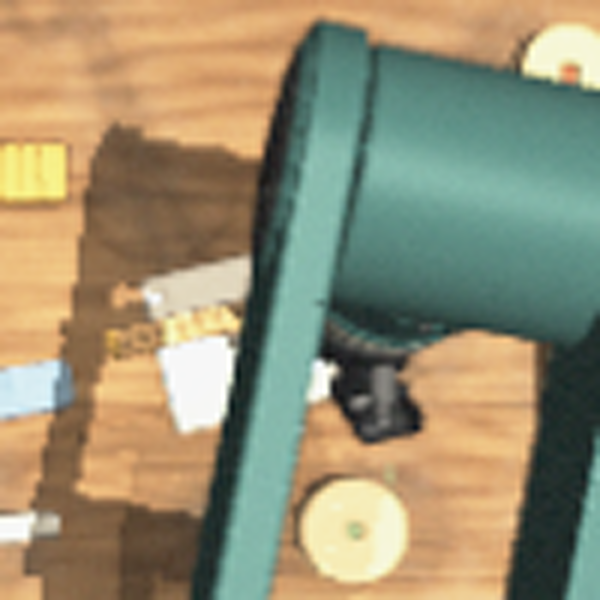

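Emit:
{"name": "step_arm", "arguments": {"targets": [{"hand": 0.75,"dx": 0,"dy": -0.08,"dz": -0.8,"wx": 0,"wy": 0,"wz": 0},{"hand": 0.75,"dx": 0,"dy": 0,"dz": -1.2,"wx": 0,"wy": 0,"wz": 0},{"hand": 0.75,"dx": 0,"dy": 0,"dz": -1.0,"wx": 0,"wy": 0,"wz": 0},{"hand": 0.75,"dx": 0,"dy": 0,"dz": -0.4,"wx": 0,"wy": 0,"wz": 0},{"hand": 0.75,"dx": 0,"dy": 0,"dz": 0,"wx": 0,"wy": 0,"wz": 0}]}}

```text
t: 9.12
tcp_pos: [0.4608, -0.0375, 0.3435]
eef_rot: [0.993, 0.116, -0.0, -0.0]
ft_force: [1.0, -0.3, -0.8]
opening: 0.0314
```

```bash
python3 meas.py m8
```

```text
t 9.12 tcp [ 0.4608 -0.0375  0.3435] xang 13.35 z [-9.e-04  2.e-04 -1.e+00] F [ 1.02 -0.34 -0.76] T [-0.004 -0.058  0.005] open 0.0314
side arms (array([457.5, -36.4]), array([ 12.9, 183.1]), 13.6) 502 z [0.173  0.1796 0.1834 0.1842] x 0.46465273982117483
   yaw 13.57 x at y=-.0375 0.4543072
  steel spigot top [0.1743 0.1745 0.1746 0.1746 0.1748 0.175 ] 200
  brass spigot top [0.1638 0.1639 0.1639 0.1644 0.1648 0.1649] 212
top arms (array([445.1,  22.3]), array([12.1, 57.6]), 13.1) 98 z [0.1776 0.1809 0.185  0.1857] x 0.4445130904549275
   yaw 13.79 x at y=-.0375 0.45950627
  steel spigot top [0.1743 0.175  0.1751 0.1759 0.1772 0.1783] 59
```

View pics/m8sidez.png

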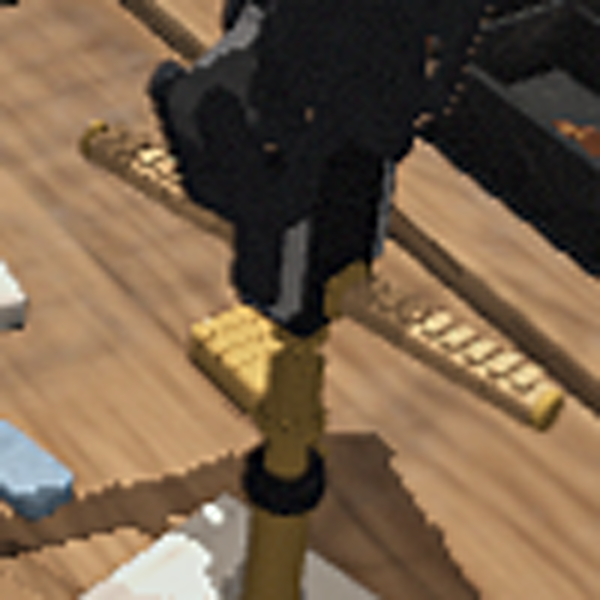

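Emit:
{"name": "step_arm", "arguments": {"targets": [{"hand": 0.75,"dx": 0.05,"dy": 0,"dz": -0.3,"wx": 0,"wy": 0,"wz": 0},{"hand": 0.75,"dx": 0,"dy": 0,"dz": -0.3,"wx": 0,"wy": 0,"wz": 0},{"hand": 0.75,"dx": 0,"dy": 0,"dz": -0.3,"wx": 0,"wy": 0,"wz": 0}]}}

```text
t: 9.6
tcp_pos: [0.4614, -0.0375, 0.3349]
eef_rot: [0.993, 0.116, 0.0, -0.0]
ft_force: [-0.3, -0.3, -0.6]
opening: 0.0316
```

```bash
python3 -c "
from h import *;st()"
```

```text
t 9.6 tcp [ 0.4614 -0.0375  0.3349] xang 13.35 z [ 1.e-04  0.e+00 -1.e+00] F [-0.29 -0.28 -0.57] T [ 0.036  0.001 -0.009] open 0.0316
```

Emit:
{"name": "step_arm", "arguments": {"targets": [{"hand": 0.75,"dx": 0,"dy": 0,"dz": -0.2,"wx": 0,"wy": 0,"wz": 0},{"hand": 0.75,"dx": 0,"dy": 0,"dz": -0.2,"wx": 0,"wy": 0,"wz": 0},{"hand": 0.75,"dx": 0,"dy": 0,"dz": -0.2,"wx": 0,"wy": 0,"wz": 0}]}}

```text
t: 9.98
tcp_pos: [0.4614, -0.0375, 0.3289]
eef_rot: [0.993, 0.116, 0.0, -0.0]
ft_force: [0.0, -0.0, -1.5]
opening: 0.0314
```

```bash
python3 -c "
from h import *;st()"
```

```text
t 9.97 tcp [ 0.4614 -0.0375  0.3289] xang 13.35 z [ 0.  0. -1.] F [ 0.02 -0.03 -1.5 ] T [-0.044  0.038 -0.028] open 0.0314
```

Emit:
{"name": "step_arm", "arguments": {"targets": [{"hand": 0.75,"dx": 0,"dy": 0,"dz": -0.25,"wx": 0,"wy": 0,"wz": 0},{"hand": 0.75,"dx": 0,"dy": 0,"dz": -0.25,"wx": 0,"wy": 0,"wz": 0},{"hand": 0.75,"dx": 0,"dy": 0,"dz": -0.25,"wx": 0,"wy": 0,"wz": 0}]}}

```text
t: 10.35
tcp_pos: [0.4611, -0.0376, 0.3214]
eef_rot: [0.993, 0.116, -0.001, 0.0]
ft_force: [-2.1, -0.2, 0.0]
opening: 0.0318
```

Emit:
{"name": "step_arm", "arguments": {"targets": [{"hand": 0.75,"dx": 0,"dy": 0,"dz": -0.2,"wx": 0,"wy": 0,"wz": 0},{"hand": 0.75,"dx": 0,"dy": 0,"dz": -0.2,"wx": 0,"wy": 0,"wz": 0},{"hand": 0.75,"dx": 0,"dy": 0,"dz": -0.2,"wx": 0,"wy": 0,"wz": 0}]}}

```text
t: 10.72
tcp_pos: [0.4614, -0.0375, 0.3154]
eef_rot: [0.993, 0.116, -0.0, 0.0]
ft_force: [-3.4, -0.8, 0.4]
opening: 0.0317
```

```bash
python3 -c "
from h import *;st()"
```

```text
t 10.72 tcp [ 0.4614 -0.0375  0.3154] xang 13.35 z [-2.e-04 -0.e+00 -1.e+00] F [-3.45 -0.77  0.43] T [-0.137  0.52   0.001] open 0.0317
```

Emit:
{"name": "step_arm", "arguments": {"targets": [{"hand": 0.75,"dx": -0.04,"dy": 0,"dz": -0.2,"wx": 0,"wy": 0,"wz": 0},{"hand": 0.75,"dx": 0,"dy": 0,"dz": -0.2,"wx": 0,"wy": 0,"wz": 0},{"hand": 0.75,"dx": 0,"dy": 0,"dz": -0.2,"wx": 0,"wy": 0,"wz": 0}]}}

```text
t: 11.1
tcp_pos: [0.461, -0.0375, 0.3094]
eef_rot: [0.993, 0.116, 0.0, 0.0]
ft_force: [-3.3, -0.6, 1.4]
opening: 0.0316
```

Emit:
{"name": "step_arm", "arguments": {"targets": [{"hand": 0.75,"dx": 0,"dy": 0,"dz": -0.2,"wx": 0,"wy": 0,"wz": 0},{"hand": 0.75,"dx": 0,"dy": 0,"dz": -0.2,"wx": 0,"wy": 0,"wz": 0},{"hand": 0.75,"dx": 0,"dy": 0,"dz": -0.15,"wx": 0,"wy": 0,"wz": 0}]}}

```text
t: 11.48
tcp_pos: [0.461, -0.0375, 0.3039]
eef_rot: [0.993, 0.116, -0.0, -0.0]
ft_force: [-3.3, -0.8, 1.0]
opening: 0.0315
```

```bash
python3 -c "
from h import *;st()"
```

```text
t 11.47 tcp [ 0.461  -0.0375  0.3039] xang 13.35 z [-0.  0. -1.] F [-3.26 -0.82  0.97] T [-0.117  0.525 -0.042] open 0.0315
```

Emit:
{"name": "step_arm", "arguments": {"targets": [{"hand": 0.75,"dx": 0,"dy": 0,"dz": -0.15,"wx": 0,"wy": 0,"wz": 0},{"hand": 0.75,"dx": 0,"dy": 0,"dz": -0.15,"wx": 0,"wy": 0,"wz": 0},{"hand": 0.75,"dx": 0,"dy": 0,"dz": -0.15,"wx": 0,"wy": 0,"wz": 0}]}}

```text
t: 11.85
tcp_pos: [0.461, -0.0375, 0.2995]
eef_rot: [0.993, 0.116, 0.0, 0.0]
ft_force: [-3.9, -0.7, 0.6]
opening: 0.0319
```

Emit:
{"name": "step_arm", "arguments": {"targets": [{"hand": 0.75,"dx": 0,"dy": 0,"dz": -0.1,"wx": 0,"wy": 0,"wz": 0},{"hand": 0.75,"dx": 0,"dy": 0,"dz": -0.1,"wx": 0,"wy": 0,"wz": 0}]}}

```text
t: 12.1
tcp_pos: [0.461, -0.0375, 0.2975]
eef_rot: [0.993, 0.116, 0.0, -0.0]
ft_force: [-3.4, -1.0, 1.0]
opening: 0.0317
```

```bash
python3 -c "
from h import *;st()"
```

```text
t 12.1 tcp [ 0.461  -0.0375  0.2975] xang 13.35 z [ 1.e-04  0.e+00 -1.e+00] F [-3.36 -0.97  1.02] T [-0.087  0.575  0.013] open 0.0317
```

Emit:
{"name": "step_arm", "arguments": {"targets": [{"hand": 0.75,"dx": 0,"dy": 0,"dz": -0.07,"wx": 0,"wy": 0,"wz": 0},{"hand": 0.75,"dx": 0,"dy": 0,"dz": -0.07,"wx": 0,"wy": 0,"wz": 0}]}}

```text
t: 12.35
tcp_pos: [0.461, -0.0375, 0.2961]
eef_rot: [0.993, 0.116, 0.0, -0.0]
ft_force: [-3.4, -1.7, -0.1]
opening: 0.0317
```

Emit:
{"name": "step_arm", "arguments": {"targets": [{"hand": 0.75,"dx": 0,"dy": 0,"dz": -0.05,"wx": 0,"wy": 0,"wz": 0}]}}

```text
t: 12.48
tcp_pos: [0.461, -0.0375, 0.2957]
eef_rot: [0.993, 0.116, 0.0, -0.0]
ft_force: [-4.1, -0.3, 2.7]
opening: 0.0316
```

Emit:
{"name": "step_arm", "arguments": {"targets": [{"hand": 0.75,"dx": 0,"dy": 0,"dz": -0.05,"wx": 0,"wy": 0,"wz": 0}]}}

```text
t: 12.6
tcp_pos: [0.461, -0.0375, 0.2957]
eef_rot: [0.993, 0.116, 0.0, 0.0]
ft_force: [-4.6, -1.7, 5.5]
opening: 0.0317
```

Emit:
{"name": "step_arm", "arguments": {"targets": [{"hand": 0.75,"dx": 0,"dy": 0,"dz": -0.04,"wx": 0,"wy": 0,"wz": 0}]}}

```text
t: 12.72
tcp_pos: [0.461, -0.0375, 0.2956]
eef_rot: [0.993, 0.116, 0.0, 0.0]
ft_force: [-6.7, -0.6, 6.6]
opening: 0.0315
```

```bash
python3 meas.py m9
```

```text
t 12.72 tcp [ 0.461  -0.0375  0.2956] xang 13.35 z [ 5.e-04 -1.e-04 -1.e+00] F [-6.65 -0.58  6.62] T [-0.059  1.013  0.024] open 0.0315
side few 0
top few 9
```

View pics/m9sidez.png

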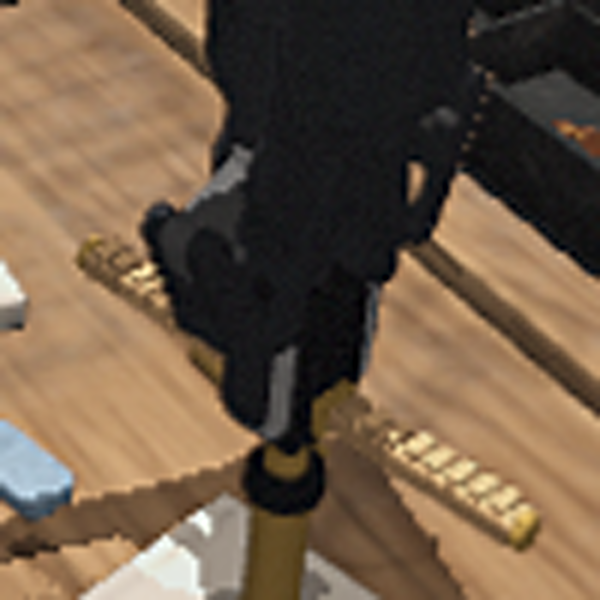

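Emit:
{"name": "step_arm", "arguments": {"targets": [{"hand": 0.6,"dx": -0.03,"dy": 0,"dz": 0,"wx": 0,"wy": 0,"wz": 0},{"hand": 0.57,"dx": 0,"dy": 0,"dz": 0,"wx": 0,"wy": 0,"wz": 0},{"hand": 0.54,"dx": 0,"dy": 0,"dz": 0,"wx": 0,"wy": 0,"wz": 0},{"hand": 0.5,"dx": 0,"dy": 0,"dz": 0,"wx": 0,"wy": 0,"wz": 0},{"hand": 0.4,"dx": 0,"dy": 0,"dz": 0,"wx": 0,"wy": 0,"wz": 0}], "force": 20}}

```text
t: 13.45
tcp_pos: [0.4612, -0.0374, 0.2948]
eef_rot: [0.993, 0.116, 0.001, -0.0]
ft_force: [-0.3, -0.4, 0.4]
opening: 0.0511
```

```bash
python3 meas.py m10
```

```text
t 13.45 tcp [ 0.4612 -0.0374  0.2948] xang 13.35 z [ 2.1e-03  4.0e-04 -1.0e+00] F [-0.29 -0.42  0.39] T [-0.006  0.01   0.01 ] open 0.0511
side few 0
top few 6
```

View pics/m10sidez.png

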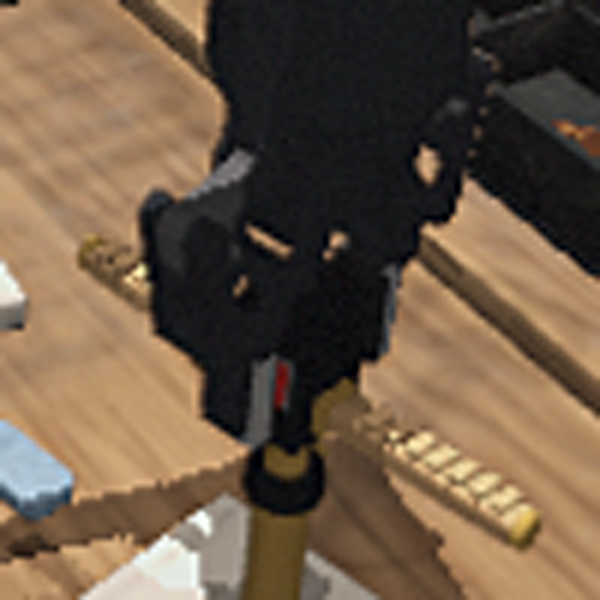

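Emit:
{"name": "step_arm", "arguments": {"targets": [{"hand": 0.1,"dx": 0,"dy": 0,"dz": 0,"wx": 0,"wy": 0,"wz": 0},{"hand": 0,"dx": 0,"dy": 0,"dz": 0,"wx": 0,"wy": 0,"wz": 0},{"hand": 0,"dx": 0,"dy": 0,"dz": 1,"wx": 0,"wy": 0,"wz": 0},{"hand": 0,"dx": 0,"dy": 0,"dz": 2,"wx": 0,"wy": 0,"wz": 0},{"hand": 0,"dx": 0,"dy": 0,"dz": 3,"wx": 0,"wy": 0,"wz": 0}]}}

```text
t: 14.18
tcp_pos: [0.4605, -0.0374, 0.3552]
eef_rot: [0.993, 0.116, -0.001, -0.0]
ft_force: [-0.0, 0.1, 0.6]
opening: 0.0853
```

Emit:
{"name": "step_arm", "arguments": {"targets": [{"hand": 0,"dx": 0,"dy": 0,"dz": 3,"wx": 0,"wy": 0,"wz": 0},{"hand": 0,"dx": -2,"dy": 2,"dz": 3,"wx": 0,"wy": 0,"wz": 0},{"hand": 0,"dx": -4,"dy": 4,"dz": 0,"wx": 0,"wy": 0,"wz": 0},{"hand": 0,"dx": -4,"dy": 4,"dz": 0,"wx": 0,"wy": 0,"wz": 0},{"hand": 0,"dx": -4,"dy": 4,"dz": 0,"wx": 0,"wy": 0,"wz": 0}]}}

```text
t: 14.8
tcp_pos: [0.3193, 0.1033, 0.4157]
eef_rot: [0.993, 0.116, 0.001, -0.0]
ft_force: [0.3, -0.2, -0.1]
opening: 0.0853
```

Emit:
{"name": "step_arm", "arguments": {"targets": [{"hand": 0,"dx": -2,"dy": 4,"dz": 0,"wx": 0,"wy": 0,"wz": 0},{"hand": 0,"dx": -2,"dy": 4,"dz": 0,"wx": 0,"wy": 0,"wz": 0},{"hand": 0,"dx": 0,"dy": 4,"dz": 0,"wx": 0,"wy": 0,"wz": 0},{"hand": 0,"dx": 0,"dy": 4,"dz": 0,"wx": 0,"wy": 0,"wz": 0},{"hand": 0,"dx": 0,"dy": 2,"dz": 0,"wx": 0,"wy": 0,"wz": 0}]}}

```text
t: 15.42
tcp_pos: [0.2802, 0.2842, 0.4155]
eef_rot: [0.993, 0.117, 0.001, -0.0]
ft_force: [-1.1, 0.5, 0.4]
opening: 0.0853
```

Run:
```python
from h import *
st()
for n in("side","top"):
    im,d=viewer.grab_frame(n); C=cloud(n,d); hsv=cv2.cvtColor(im,cv2.COLOR_BGR2HSV); ok=d>0
    cv2.imwrite(f"pics/f{n}.png",im)
    c=proj(n,[.46,-.0375,.13]).ravel().astype(int); x0,y0=c-50
    cv2.imwrite(f"pics/f{n}z.png",cv2.resize(im[y0:y0+100,x0:x0+100],None,fx=6,fy=6,interpolation=cv2.INTER_CUBIC))
    r=np.hypot(C[...,0]-.46,C[...,1]+.0375)
    q=C[ok&(r<.03)&(C[...,2]>.15)]; print(n,"collar top",rect(q),len(q),q.mean(0).round(4))
    q=C[ok&(r<.11)&(r>.02)&(C[...,2]>.123)&(C[...,2]<.145)]; print(" arms",rect(q),np.percentile(q[:,2],[50,90]).round(4))
    red=ok&(r<.05)&(hsv[...,1]>150)&(hsv[...,2]>80)&((hsv[...,0]<6)|(hsv[...,0]>174)); p=C[red]
    a=np.radians(13.35); print(" red",red.sum(),p.mean(0).round(4), "local x",np.sort((p[:,0]-.46)*np.cos(a)+(p[:,1]+.0375)*np.sin(a)).round(4)[:8])
    s=C[ok&(np.hypot(C[...,0]-.449,C[...,1]-.2135)<.02)&(C[...,2]>.1)]; 
    if len(s): print(" steel top",np.sort(s[:,2])[-6:].round(4))
```

```text
t 15.43 tcp [0.2802 0.2842 0.4155] xang 13.49 z [ 9.e-04  1.e-03 -1.e+00] F [-1.06  0.53  0.4 ] T [-0.007  0.007 -0.015] open 0.0853
side collar top (array([458.4, -36.4]), array([38.3, 28.8]), -78.4) 321 [ 0.4555 -0.04    0.1628]
 arms (array([451.7, -37.7]), array([ 27.4, 182.1]), 13.4) [0.1325 0.1364]
 red 67 [ 0.4407 -0.0419  0.144 ] local x [-0.0226 -0.0224 -0.0218 -0.0216 -0.0216 -0.0215 -0.0214 -0.0214]
 steel top [0.1736 0.1737 0.1739 0.1741 0.1742 0.1755]
top collar top (array([457.5, -39. ]), array([36. , 28.8]), -76.6) 144 [ 0.4586 -0.0376  0.1654]
 arms (array([452.4, -38.9]), array([ 26.8, 179.4]), 13.5) [0.1329 0.1371]
 red 7 [ 0.4412 -0.0407  0.15  ] local x [-0.0208 -0.0201 -0.0194 -0.0189 -0.0188 -0.0181 -0.0174]
 steel top [0.1742 0.1746 0.1753 0.1754 0.1778 0.1789]
```

View pics/fsidez.png

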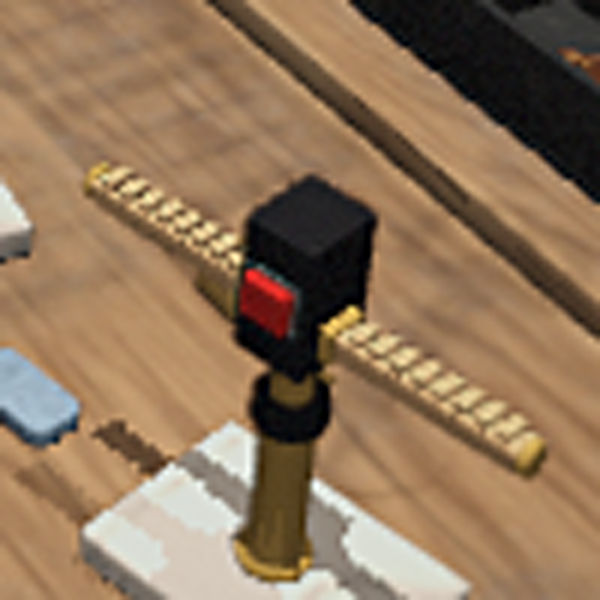

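View pics/ftop.png

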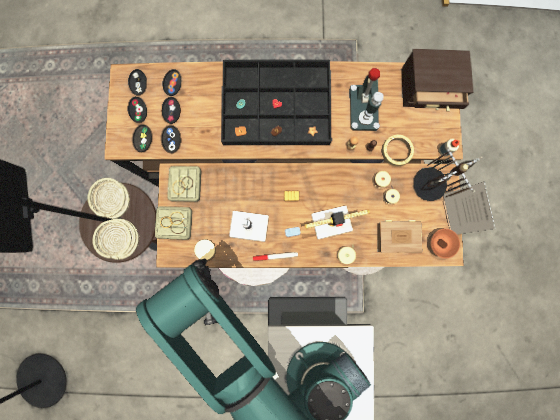

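View pics/fside.png

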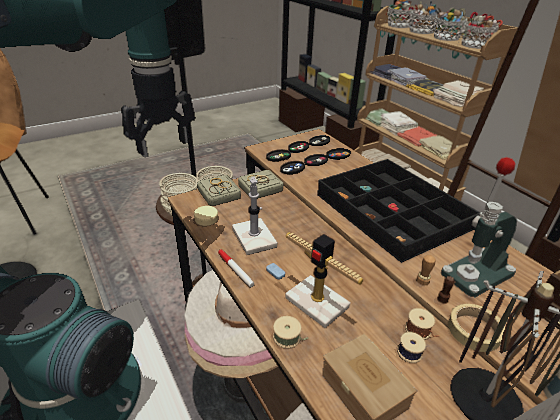

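```bash
python3 -c "
from h import *
print(robot.close_job())"
```

```text
the job is handed in; nothing more can be done
None
```

The earring bar is now on the brass post, clipped and running along the long side of its plinth. I handed the job in at about 15.5 s.

**What I did:**
- I pinched the collar along x until the button was flush, with the fingers 31.6 mm apart.
- I pulled the bar straight up. The pull peaked at about 11 N, until I eased off a small sideways load; after that it slid at 4–7 N.
- I turned it about 21° on the way across and lowered it until it met the brass flange, with a final push of about 7 N. It met the flange within about 0.1 mm of the height I had worked out from the pictures.
- I then let go and moved the arm clear.

**Last checks:**
- **Button:** its face stands about 21.5 mm from the collar's axis against 21 mm when fully out, so the catch has clipped.
- **Alignment:** the bar's direction reads 13.4–13.5°, against 13.3° for the brass plinth.
- **Post heights:** the steel spigot's top still reads about 174 mm. The wooden arms' top edges read about 136–137 mm, which fits the brass flange still being at about 113.5 mm. Both readings carry about 1 mm of depth noise, and a few stray top-camera points on the steel post read up to 179 mm.
- **Other things on the table:** by eye they look unmoved in the last pictures. I did not measure them.

The collar centre read about 2 mm off the post's axis in x in both cameras. I put that down to side faces mixing into the fit, and did not measure it again.

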